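Open the oil filler of the press drive's gear unit

ROBOT

A 6-joint arm with a two-finger parallel gripper is mounted at the origin on a cart in front of the work surface, level with it; the furniture and walls round the work are solid. World frame = base frame: x ahead of the robot, y to its left, z up, the work surface at z = 0. Lengths are in mm, angles in rad, forces in N, time in s.
With the tool pointing down it reaches from about 325 to 775 mm from the base axis. Payload 5.5 kg.
Tool frame: the origin (TCP) lies midway between the tips of the shut fingers; the grasp point (between the pads) lies 19 mm behind it (robot.grasp_offset is the distance from the TCP to the grasp point, in mm); z points along the fingers, y is the direction in which the jaws open and shut (so a half turn about z gives the same grasp; the last joint's range is limited). The gripper opens to 85 mm and grips with 20 to 120 N. Pads are 22 mm wide; open, the fingers measure 114 mm over their backs; the gripper's body (76 mm by 85 mm) begins 54 mm behind the grasp point. The pads swing forward as they close: fully open they stand 13 mm farther back than shut.
Start: joints at [-1.171, 0.091, 1.231, -0, 1.82, -0.057], TCP at [264.649, -538.496, 231.275] pointing down, gripper open.
Joint ranges: [-2.87, 2.87], [-0.86, 2.18], [0.17, 2.46], [-1.51, 4.65], [0.06, 2.69], [-2.65, 2.65]. Speed limits (rad/s): [2.57, 2.57, 3.01, 3.14, 3.14, 3.14].

INTERFACE

Orientations are given as a unit quaternion [x, y, z, w].
In Python, from workcell import robot, get_image, camera_model, sign_off, spotter gives the robot as it stands. The module is installed in compiled form; this text tells all that it offers.
- The arm moves only by the tool jog_arm, never from a script. Its arguments are lists of equal length, an entry for each row: "xyz": the shift along the tool's x, y, z in cm, a list of three; "spin": the turn about the tool's z in rad; "hand": the finger opening in cm, from 0 to 8.54. A call has 1 to 8 rows; each row shifts and turns the commanded pose from where the row before left it, along the tool's axes as they then stand; what a row does not reach is not made up. A row lasts 1/10 s, in which the tool goes at most 50 mm and 8.59 degrees, less where a joint would pass 70% of its speed; a pose out of reach is approached as far as the arm can. A call is refused whole if a number of a shift passes 5 or a number of a turn 0.15, either way. A call with a gripper value outside its range is refused whole. The fingers move at their own pace and stop on an object; the grip force is fixed at half the most. Time passes only in rows, so rows that do not move let the fingers close. It gives the time, the measured TCP pose, the force and the opening at its end, in the units of the state.
- robot.sense(): the state, without advancing time (a new reading comes with each control period).
- get_image(name): name is "side" or "top"; returns (picture, depth): 400x640x3 uint8, blue, green, red; 400x640 float32, mm along the optical axis (not along the pixel's ray), 0 where there is no reading.
- camera_model(name): a dict with "fx", "fy", "cx", "cy" (pixels), "k1" (the pictures are not rectified: a ray, as slopes to the right and down, at radius r is drawn at 1 + k1 r^2 times it, then the intrinsics apply), "R" (3x3) and "t" (3): a world point X has camera coordinates R X + t. Camera axes: x right, y down, z forward; pixel columns grow to the right and rows downward; lengths in mm; the calibration is good to about 2 mm. A picture is of the moment at which its call begins. camera_model takes no time and is no camera call.
- sign_off(): hands the job in, once; it reports no verdict.
Trained networks look in the newest picture that a camera, given by its name, has taken for a name from the list of things; names that differ only in an ending like _2 or _b are one class to them, and where a whole thing is asked for, a point or a joint stands for the part that bears it (a point fixed in the world has none). Each returns a list of dicts, best first, with "p" (0 to 1); they miss things now and then, are a little off and sometimes report something else, mostly with a low value. They report only what shows in the picture. A call takes as long as a camera call. They do not tell look-alikes from the thing itself.
- spotter.look_for(camera, thing): "position" ([column, row] in pixels, amid what is visible of it).
- spotter.tip_of(camera, thing): "position" ([column, row] in pixels: a listed point, or the origin of a listed thing).
The state is a dict: "time": time; "qpos": joint angles; "joint_velocities": joint speeds; "effort": joint torques, N m; "tool_pos": TCP position; "tcp_rot": TCP orientation; "force": force on the tool from outside, world axes, zero at the start; "torque": the same for the moment, N m; "gripper_width": finger opening in mm.
Only numpy, scipy, OpenCV 4.12 (cv2) and the standard library are available. Lean on these libraries where they do the work, as an engineer would, in place of code of your own. Each camera call takes 0.05 s, during which the arm holds its last target.

TASK

The gear unit of the press drive is due for an oil check. Unscrew its black filler cap (anticlockwise, taking a fresh grip as often as needed), lift it off the neck, and set it down, not drop it, in the steel parts dish, upright with its oily thread down, so that it does not soil the bench. Let go of it, and leave the amber bottle, the ink jar and the clamp key as they are.

Things in the scene. Friction and masses are not known exactly. Their poses are not given: they have to be found in the camera images.
- gear_unit: grey cast worm gear unit with two feet and cooling fins, fixed to the bench, about 112 x 168 mm in plan (x, y), flat cover at z = 112 mm; a 22 mm steel shaft sticks out at its +y end as far as y = +124 mm. Origin: on the bench under its centre. The filler neck stands upright on the cover, its axis at x = 0, y = -30 mm; the only other things on the cover are low bolt heads and a small brass breather at x = 28, y = 56 mm, 122 mm high.
- neck_mouth (a point): centre of the top rim of the filler neck, 143 mm above the bench. The neck is 27 mm tall above a low boss, with a two-start right-hand outside thread, 16 mm lead: a cap turned anticlockwise (seen from above) rises 16 mm a turn, with about 2 mm of axial play, and comes free after about 0.75 turn (0.65 to 0.85); it can then be lifted straight up. It stays where it is when let go part-way. It turns easily.
- cap_center (a point): the black fluted round filler cap, 50 mm in diameter, 36 mm tall; this point is on its axis, half-way up (18 mm above its lower edge, 18 mm below its top). Its z axis points up. At the start it is screwed home: lower edge 121 mm, top 157 mm above the bench, 9 mm between its lower edge and the gear unit's cover. The upper 14 mm are solid, the lower 22 mm hollow with two thread lugs. About 70 g. It can be gripped across its diameter at any yaw.
- dish_floor (a point): centre of the flat inner floor of a round stainless steel parts dish, loose on the bench, 0.45 kg; floor 4 mm above the bench and about 104 mm across, rim 18 mm above the bench and 136 mm across.
- gum_center (a point): small amber bottle with a black top, 46 mm in diameter, 105 mm tall, standing on the bench; this point is on its axis, half-way up. A bystander.
- ink_jar_center (a point): dark ink jar with a pale lid, 62 mm in diameter, 54 mm tall, standing on the bench; this point is on its axis, half-way up. A bystander.
- clamp_key: flat black clamp key, 28 x 150 x 6 mm (x, y, z), lying on the bench; origin under its centre. A bystander.
Things that resemble listed ones, but are neither listed nor needed, are in the scene too. Of the things that look like the part that bears cap_center, the middle-sized one is meant.

How it is judged (in metres and radians):
On the way, in this order (a step that is already met when the one before it is completed fails the run):
1. the cap has been unscrewed and lifted clear of the neck by the fingers (z of cap_center in the frame of neck_mouth above 0.025 m and contact force between the fingers and cap above 0.5 N), for 0.1 s.
2. the fingers, still on the cap, have brought it down to the floor of the dish (z of cap_center in the frame of dish_floor below 0.026 m and horizontal distance between cap_center and dish_floor below 0.04 m and contact force between the fingers and cap above 0.5 N).
At the end, for the whole second after the job is handed in: The cap stands at rest on the floor of the dish, upright, thread down (within 0.15 rad), its axis within 40 mm of the dish's centre, released; the dish stands level on the bench (horizontal distance between cap_center and dish_floor below 0.04 m and z of cap_center in the frame of dish_floor between 0.014 and 0.022 m and angle between cap_center's own z axis and vertical below 0.15 rad and angle between dish_floor's own z axis and vertical below 0.1 rad and height (world z) of dish_floor below 0.015 m and linear speed of cap below 0.02 m/s); the robot touches nothing.
It fails at once if the amber bottle is tipped or pushed more than 40 mm (distance of gum_center from where it was at the start of the episode above 0.04 m or angle between gum_center's own z axis and vertical above 0.4 rad).
It fails at once if the ink jar is tipped or pushed more than 40 mm (distance of ink_jar_center from where it was at the start of the episode above 0.04 m or angle between ink_jar_center's own z axis and vertical above 0.4 rad).
It fails at once if the clamp key is moved more than 40 mm (distance of clamp_key from where it was at the start of the episode above 0.04 m).
It also fails if it takes over 67 s, if anything falls off the work surface, if the arm or the gripper's body presses on something with over 40 N, if the wrist force passes 120 N, or if a joint passes its speed limit or range.

## Working session

There is one attempt and no reset: what is moved stays moved. The work goes in short steps, Python scripts to look and compute and a tool call to move; the robot and the scene stay as the last step left them, time stands still between calls to the robot, and variables do not carry over. Pictures are saved under pics/ and viewed, and the job is handed in when it is done.

Besides the shell and the picture viewer there is one more tool, called after "Request:" as name(argument=value, ...) on one line, values as JSON. jog_arm: Moves the arm, as the interface text tells. Its arguments: {"type":"object","properties":{"xyz":{"type":"array"},"spin":{"type":"array"},"hand":{"type":"array"}},"required":["xyz","spin","hand"]}

```bash
mkdir -p pics; cat > h.py <<'E'
import numpy as np, cv2
from workcell import robot, get_image, camera_model, sign_off, spotter
def ray(cam,uv):
    m=camera_model(cam); K=np.array([[m['fx'],0,m['cx']],[0,m['fy'],m['cy']],[0,0,1]],float)
    xd=(uv[0]-m['cx'])/m['fx']; yd=(uv[1]-m['cy'])/m['fy']
    x,y=xd,yd
    for _ in range(30):
        f=1+m['k1']*(x*x+y*y); x,y=xd/f,yd/f
    R=np.array(m['R']);t=np.array(m['t']).ravel()
    return -R.T@t, R.T@np.array([x,y,1.])
def at_z(cam,uv,z):
    o,d=ray(cam,uv); return o+d*(z-o[2])/d[2]
def at_d(cam,uv,dep):
    o,d=ray(cam,uv); return o+d*dep
def tri(u1,u2,c1='side',c2='top'):
    o1,d1=ray(c1,u1);o2,d2=ray(c2,u2)
    A=np.stack([d1,-d2],1);s=np.linalg.lstsq(A,o2-o1,rcond=None)[0]
    p,q=o1+d1*s[0],o2+d2*s[1]; return (p+q)/2,np.linalg.norm(p-q)
def proj(cam,X):
    m=camera_model(cam);c=np.array(m['R'])@np.array(X,float)+np.array(m['t']).ravel()
    x,y=c[:2]/c[2];f=1+m['k1']*(x*x+y*y);return np.array([m['fx']*x*f+m['cx'],m['fy']*y*f+m['cy']])
E
python3 - <<'E'
from h import *
np.set_printoptions(precision=1,suppress=True)
for c in ['side','top']:
    im,d=get_image(c);cv2.imwrite(f'pics/{c}0.png',im);np.save(f'pics/{c}0.npy',d)
    m=camera_model(c);print(c,m['fx'],m['k1'],-np.array(m['R']).T@np.array(m['t']).ravel())
    for n in ['cap_center','neck_mouth','dish_floor','gum_center','ink_jar_center','clamp_key','gear_unit']:
        print(n,[(np.round(r['position'],1).tolist(),round(r['p'],2)) for r in spotter.tip_of(c,n)][:5])
print(robot.sense())
E
```

```text
side 384.77843399771416 -0.009821357817996375 [903.7 639.7 506.4]
cap_center [([324.6, 215.7], 0.95), ([286.3, 248.1], 0.69), ([438.2, 277.6], 0.52)]
neck_mouth [([321.5, 215.6], 0.92)]
dish_floor [([277.4, 211.4], 0.65)]
gum_center [([250.5, 232.2], 0.58)]
ink_jar_center [([435.8, 275.7], 0.75)]
clamp_key [([329.9, 277.4], 0.54), ([348.2, 218.3], 0.48)]
gear_unit [([326.9, 276.3], 0.64)]
top 400.560584909477 -0.09436813591701154 [402.6   6.3 929. ]
cap_center [([343.4, 218.1], 0.73), ([279.7, 184.6], 0.66), ([330.9, 181.9], 0.58)]
neck_mouth [([276.9, 182.8], 0.71)]
dish_floor [([410.6, 203.9], 0.7), ([274.6, 192.0], 0.4)]
gum_center [([354.3, 150.3], 0.94)]
ink_jar_center [([213.8, 272.5], 0.86)]
clamp_key [([359.1, 270.4], 0.87)]
gear_unit [([271.9, 192.4], 0.85)]
{'time': 0.8, 'qpos': array([-1.2,  0.1,  1.2, -0. ,  1.8, -0.1]), 'joint_velocities': array([ 0., -0.,  0., -0., -0., -0.]), 'effort': array([  0. , -45.8, -41.8,   0. ,   0. ,  -0. ]), 'tool_pos': array([ 264.6, -538.5,  231.3]), 'tcp_rot': array([ 1. ,  0.2, -0. ,  0. ]), 'force': array([ 0.8, -0.1, -0.8]), 'torque': array([-0.1,  0. , -0.1]), 'gripper_width': 85.10409391118638}
```

View pics/side0.png

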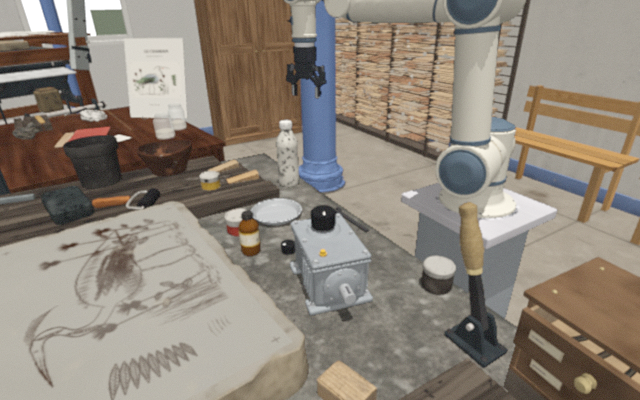

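View pics/top0.png

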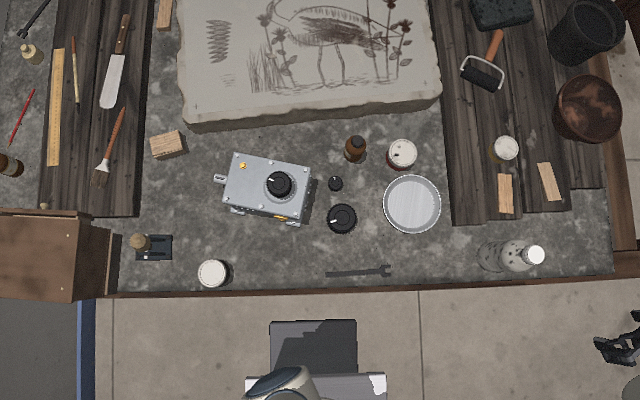

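Top view: black round look-alikes are at (280,185) on the gear unit's neck, a small one at (336,183) and a wide one at (342,218), both on the bench. The one on the neck fits the description; I'll check it by size in a crop. The dish is at (412,204), amber bottle (355,148), ink jar (213,272) and key (358,271).

```bash
python3 - <<'E'
from h import *
np.set_printoptions(precision=1,suppress=True)
im=cv2.imread('pics/top0.png');d=np.load('pics/top0.npy')
c=cv2.resize(im[135:250,215:455],None,fx=3.3,fy=3.3,interpolation=cv2.INTER_CUBIC);cv2.imwrite('pics/crop1.png',c)
s=cv2.imread('pics/side0.png');ds=np.load('pics/side0.npy')
cv2.imwrite('pics/crop2.png',cv2.resize(s[185:320,220:380],None,fx=4,fy=4,interpolation=cv2.INTER_CUBIC))
for uv in [(280,185),(336,183),(342,218),(411,203),(355,147),(402,152),(213,272),(358,271),(265,200),(265,165),(301,205)]:
    print(uv,at_d('top',uv,d[uv[1],uv[0]]))
# dark blobs
g=im.max(2)
def cloud(cam,D):
    v,u=np.mgrid[0:400:1,0:640:1];return u,v
m=camera_model('top')
P=np.zeros((400,640,3))
for v in range(120,300):
    for u in range(190,460):
        if d[v,u]>0: P[v,u]=at_d('top',(u,v),d[v,u])
np.save('pics/P.npy',P)
# cap: pts z>150
M=(P[...,2]>150)&(P[...,2]<165)
M[:, :250]=0;M[:,310:]=0;M[:150]=0;M[220:]=0
q=P[M];print('cap top',len(q),q.min(0),q.max(0),q.mean(0),np.median(q[:,2]))
c,r=cv2.minEnclosingCircle(q[:,:2].astype(np.float32));print(c,r)
# cover
M=(P[...,2]>106)&(P[...,2]<118);M[:, :215]=0;M[:,320:]=0;M[:150]=0;M[230:]=0
q=P[M];print('cover',cv2.minAreaRect(q[:,:2].astype(np.float32)),np.median(q[:,2]))
# dish rim
M=(P[...,2]>13)&(P[...,2]<25);M[:,:375]=0;M[:,450:]=0;M[:168]=0;M[245:]=0
q=P[M];c,r=cv2.minEnclosingCircle(q[:,:2].astype(np.float32));print('dish',c,r,len(q))
for nm,(a,b,e,f) in dict(small=(326,346,172,193),wide=(325,360,200,238)).items():
    M=np.zeros((400,640),bool);M[e:f,a:b]=1;M&=P[...,2]>8;q=P[M];c,r=cv2.minEnclosingCircle(q[:,:2].astype(np.float32));print(nm,c,r,np.percentile(q[:,2],[50,90]))
E
```

```text
(280, 185) [557.   59.7 156.3]
(336, 183) [585.3 -60.4  21.1]
(342, 218) [500.5 -68.8  47.9]
(411, 203) [ 536.6 -237.9    1.2]
(355, 147) [649.9 -99.7  90.9]
(402, 152) [ 649.2 -213.4   45.5]
(213, 272) [390.1 215.4  53.3]
(358, 271) [ 382.2 -104.6    3.1]
(265, 200) [535.7  94.5 108.9]
(265, 165) [608.9  93.3 113.9]
(301, 205) [522.8  20.2 111.3]Traceback (most recent call last):
  File "<stdin>", line 17, in <module>
  File "h.py", line 14, in at_d
    o,d=ray(cam,uv); return o+d*dep
        ~~~^^^^^^^^
  File "h.py", line 4, in ray
    m=camera_model(cam); K=np.array([[m['fx'],0,m['cx']],[0,m['fy'],m['cy']],[0,0,1]],float)
ValueError: time passes only in moves, steps and waits
```

View pics/crop1.png

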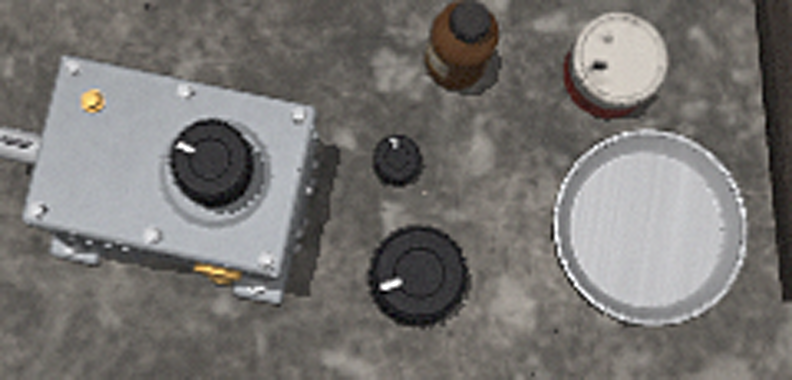

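View pics/crop2.png

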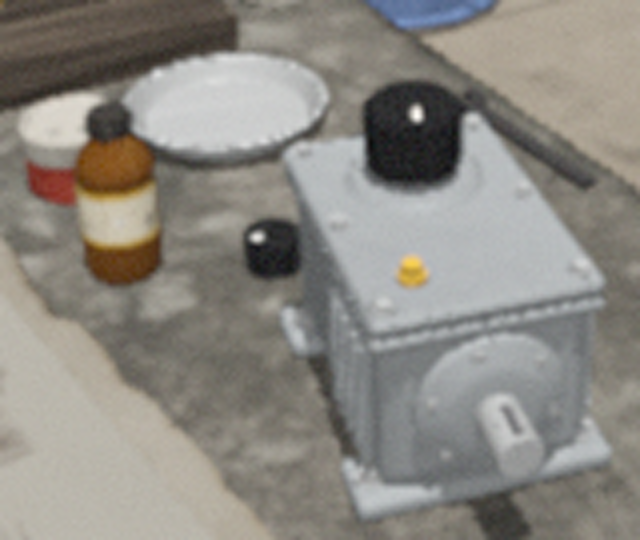

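The crop confirms it: the cap on the neck is the middle-sized of the three, with the small knob and the larger cap standing on the bench. I'll cache the calibration and fit the geometry.

```bash
python3 - <<'E'
import pickle
from workcell import camera_model
pickle.dump({c:dict(camera_model(c)) for c in ['side','top']},open('cal.pkl','wb'))
s=open('h.py').read().replace("def ray(","import pickle\n_C=pickle.load(open('cal.pkl','rb'))\ncamera_model=lambda c:_C[c]\ndef cloud(cam,D):\n    m=_C[cam];K=np.array([[m['fx'],0,m['cx']],[0,m['fy'],m['cy']],[0,0,1]],float)\n    v,u=np.mgrid[0:400,0:640];n=cv2.undistortPoints(np.stack([u,v],-1).reshape(-1,1,2).astype(float),K,np.array([m['k1'],0,0,0.])).reshape(400,640,2)\n    C=np.concatenate([n,np.ones((400,640,1))],-1)*D[...,None]\n    P=(C-np.array(m['t']).ravel())@np.array(m['R']);P[D<=0]=np.nan;return P\ndef ray(",1)
open('h.py','w').write(s)
E
python3 - <<'E'
from h import *
np.set_printoptions(precision=1,suppress=True)
P=cloud('top',np.load('pics/top0.npy').astype(float));S=cloud('side',np.load('pics/side0.npy').astype(float))
def sel(P,u0,u1,v0,v1,z0,z1):
    M=np.zeros((400,640),bool);M[v0:v1,u0:u1]=1;M&=(P[...,2]>z0)&(P[...,2]<z1);return P[M]
def circ(q):
    A=np.c_[2*q[:,:2],np.ones(len(q))];s=np.linalg.lstsq(A,(q[:,:2]**2).sum(1),rcond=None)[0];return s[:2],np.sqrt(s[2]+s[0]**2+s[1]**2)
for nm,a in dict(captop=(255,305,165,210,150,165),small=(326,346,172,193,12,40),wide=(325,360,200,238,30,70),dish=(375,450,168,245,13,25),dishfloor=(395,425,190,220,-5,12),cover=(215,320,150,230,107,117),key=(320,395,260,282,2.5,15)).items():
    q=sel(P,*a);c,r=cv2.minEnclosingCircle(q[:,:2].astype(np.float32))
    print(nm,len(q),'med',np.median(q,0),'mec',np.round(c,1),round(r,1),cv2.minAreaRect(q[:,:2].astype(np.float32)))
    if nm=='dish':print(circ(q))
q=sel(S,300,345,200,235,150,165);print('side captop',np.median(q,0),q.mean(0),len(q))
q=sel(S,300,345,200,235,125,165);c=circ(q[(q[:,2]<152)]);print('side wall',c)
q=sel(S,245,305,195,230,13,25);print('side dish rim',circ(q),len(q))
for n,a,b in [('cap',(324.6,215.7),(279.7,184.6)),('dish',(277.4,211.4),(410.6,203.9))]: print(n,tri(a,b))
print(at_z('top',(409.6,203.9),4),proj('side',(535,-235,4)))
E
```

```text
captop 484 med [561.   63.6 156. ] mec [562.   63.8] 25.1 ((562.0485229492188, 63.813480377197266), (47.83546829223633, 49.027244567871094), 86.12543487548828)
small 171 med [585.1 -57.5  23.5] mec [586.  -57.5] 17.0 ((585.52734375, -57.21839904785156), (31.485952377319336, 32.6789436340332), 43.64580535888672)
wide 689 med [501.  -67.4  46.9] mec [501.9 -67.6] 33.5 ((502.0123291015625, -67.40634155273438), (65.43388366699219, 65.17979431152344), 53.90007781982422)
dish 559 med [ 544.1 -245.7   16.9] mec [ 552.1 -255.2] 96.3 ((540.5321044921875, -247.7361602783203), (160.2423095703125, 153.8012237548828), 87.67324829101562)
(array([ 538.4, -240.4]), np.float64(68.48150572931513))
dishfloor 898 med [ 532.7 -233.5    3.7] mec [ 533.2 -234.2] 50.2 ((533.3987426757812, -233.95419311523438), (72.25943756103516, 70.6386947631836), 87.8021240234375)
cover 3577 med [566.9 102.1 111.8] mec [568.6  91.6] 97.8 ((568.7605590820312, 92.37290954589844), (167.13165283203125, 112.55235290527344), 76.32501220703125)
key 435 med [ 378.9 -108.9    5.2] mec [ 383.3 -103.9] 85.1 ((383.4494323730469, -103.90825653076172), (168.35421752929688, 47.743675231933594), 88.1444320678711)
side captop [564.7  70.4 156.1] [564.4  69.6 155.5] 282
side wall (array([561.7,  64.8]), np.float64(23.962980106956643))
side dish rim (array([ 540.9, -248.3]), np.float64(72.63716278312089)) 322
cap (array([559. ,  62.4, 141.9]), np.float64(4.110630578268077))
dish (array([ 531.9, -233.2,   12.5]), np.float64(2.1932057924341706))
[ 534.1 -233.7    4. ] [275.9 214.1]
```

```bash
cat >> h.py <<'E'
from scipy.spatial.transform import Rotation as Ro
def delta(target):
    s=robot.sense();R=Ro.from_quat(s['tcp_rot']).as_matrix();return R.T@(np.array(target)-s['tool_pos'])/10
def rep():
    s=robot.sense();R=Ro.from_quat(s['tcp_rot']).as_matrix()
    print('t',round(s['time'],2),'q',np.round(s['qpos'],3),'p',np.round(s['tool_pos'],1),'x',np.round(R[:,0],3),'z',np.round(R[:,2],3),'F',np.round(s['force'],1),'T',np.round(s['torque'],2),'w',round(s['gripper_width'],1))
E
python3 - <<'E'
from h import *
np.set_printoptions(precision=2,suppress=True)
rep();print(delta([562,64,240]))
P=cloud('top',np.load('pics/top0.npy').astype(float));S=cloud('side',np.load('pics/side0.npy').astype(float))
q=P[235:275,475:550].reshape(-1,3);print('bottle',np.nanpercentile(q[:,2],[50,90,99,100]),np.nanmedian(q[q[:,2]>100],0))
q=S[118:190,272:302].reshape(-1,3);q=q[(q[:,2]>30)&(q[:,0]>250)&(q[:,0]<550)&(q[:,1]<-300)];print(np.median(q,0),q.max(0))
print(at_z('top',(412,203.9),18))
E
```

```text
t 0.8 q [-1.17  0.09  1.23 -0.    1.82 -0.06] p [ 264.6 -538.5  231.3] x [ 0.9   0.44 -0.  ] z [ 0. -0. -1.] F [ 0.8 -0.1 -0.8] T [-0.07  0.01 -0.05] w 85.1
[ 53.26 -40.96  -0.87]
bottle [ 60.48 198.26 206.23 208.15] [ 403.58 -401.27  159.9 ]
[ 416.04 -392.53  112.16] [ 497.28 -326.82  205.94]
[ 531.97 -235.72   18.  ]
```

Request:
jog_arm(xyz=[[0,0,-4],[0,0,-4],[3.5,-2.7,0],[3.5,-2.7,0],[3.5,-2.7,0],[3.5,-2.7,0],[3.5,-2.7,0],[3.5,-2.7,0]], spin=[0,0,0,0,0,0,0,0], hand=[8.5,8.5,8.5,8.5,8.5,8.5,8.5,8.5])

```text
time: 1.6
tool_pos: [382.1, -298.8, 311.5]
tcp_rot: [0.974, 0.226, 0.0, 0.0]
force: [1.0, 0.2, -1.3]
gripper_width: 85.1
```

Request:
jog_arm(xyz=[[3.5,-2.7,0],[3.5,-2.7,0],[3.5,-2.7,0],[3.5,-2.7,0],[3.5,-2.7,0],[3.5,-2.7,0],[3.5,-2.7,0],[3.5,-2.7,0]], spin=[0,0,0,0,0,0,0,0], hand=[8.5,8.5,8.5,8.5,8.5,8.5,8.5,8.5])

```text
time: 2.4
tool_pos: [538.2, 18.7, 311.5]
tcp_rot: [0.974, 0.226, 0.0, 0.0]
force: [0.7, -0.0, 0.2]
gripper_width: 85.1
```

```bash
python3 -c "
from h import *
rep();print(delta([562,64,240]))"
```

```text
t 2.4 q [-0.028 -0.044  1.224 -0.     1.96   1.086] p [538.2  18.7 311.5] x [0.897 0.441 0.001] z [ 0.001 -0.    -1.   ] F [ 0.7 -0.   0.2] T [ 0.03  0.01 -0.06] w 85.1
[ 4.13322862 -3.0135927   7.15270803]
```

Request:
jog_arm(xyz=[[2.1,-1.5,0],[2,-1.5,0],[0,0,2.5],[0,0,2.5],[0,0,2],[0,0,0]], spin=[0,0,0.13,0.13,0.13,0.13], hand=[8.5,8.5,8.5,8.5,8.5,8.5])

```text
time: 3.0
tool_pos: [560.1, 62.0, 237.1]
tcp_rot: [0.999, -0.034, -0.003, 0.0]
force: [0.6, 0.4, 0.4]
gripper_width: 85.0
```

Request:
jog_arm(xyz=[[0,0,0],[0,0,0],[0,0,0],[0,0,0],[0,0,0],[0,0,0],[0,0,0]], spin=[0.13,0.13,0.13,0.13,0.13,0.13,0], hand=[8.5,8.5,8.5,8.5,8.5,8.5,8.5])

```text
time: 3.7
tool_pos: [561.2, 61.9, 241.4]
tcp_rot: [0.912, -0.41, 0.0, -0.0]
force: [0.4, -0.0, 0.6]
gripper_width: 84.7
```

```bash
python3 -c "
from h import *
rep();print(delta([562,64,124]))
im,d=get_image('side');cv2.imwrite('pics/s1.png',cv2.resize(im[100:320,220:440],None,fx=2.7,fy=2.7))"
```

```text
t 3.7 q [ 5.000e-02 -2.000e-03  1.309e+00 -0.000e+00  1.835e+00  2.465e+00] p [561.2  61.9 241.4] x [ 0.664 -0.748  0.   ] z [ 0. -0. -1.] F [ 0.4 -0.   0.6] T [ 0.07  0.04 -0.06] w 84.7
[-0.11023894 -0.19641301 11.73530967]
```

View pics/s1.png

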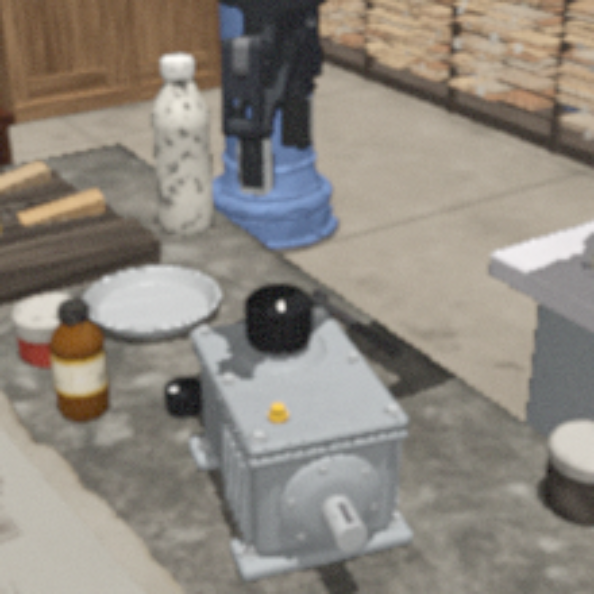

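The open gripper is centred above the neck cap (crop (280,320)) with nothing in the way. Descending.

Request:
jog_arm(xyz=[[-0.1,-0.2,3.5],[0,0,3.5],[0,0,2.5],[0,0,1.5],[0,0,0.7],[0,0,0]], spin=[0,0,0,0,0,0], hand=[8.5,8.5,8.5,8.5,8.5,8.5])

```text
time: 4.35
tool_pos: [562.0, 63.9, 124.0]
tcp_rot: [0.913, -0.409, -0.0, 0.0]
force: [-1.2, -0.0, 0.2]
gripper_width: 84.9
```

Request:
jog_arm(xyz=[[0,0,0],[0,0,0],[0,0,0],[0,0,0],[0,0,0],[0,0,0],[0,0,0],[0,0,0]], spin=[0,0,0,0,0,0,0,0], hand=[6.5,6,5.6,5.2,4.8,4.4,4.4,4.4])

```text
time: 5.15
tool_pos: [562.4, 64.0, 125.3]
tcp_rot: [0.912, -0.409, 0.001, -0.0]
force: [-1.1, -0.5, 5.3]
gripper_width: 48.5
```

```bash
python3 -c "
from h import *
rep();print(delta([562,64,124]))
im,d=get_image('side');cv2.imwrite('pics/s2.png',cv2.resize(im[150:320,240:410],None,fx=3.5,fy=3.5))"
```

```text
t 5.15 q [ 0.053  0.003  1.508 -0.     1.628  2.467] p [562.4  64.  125.3] x [ 0.665 -0.747  0.001] z [ 0.001  0.    -1.   ] F [-1.1 -0.5  5.3] T [-0.04  0.21  0.03] w 48.5
[-0.02937498  0.0296398   0.13035697]
```

View pics/s2.png

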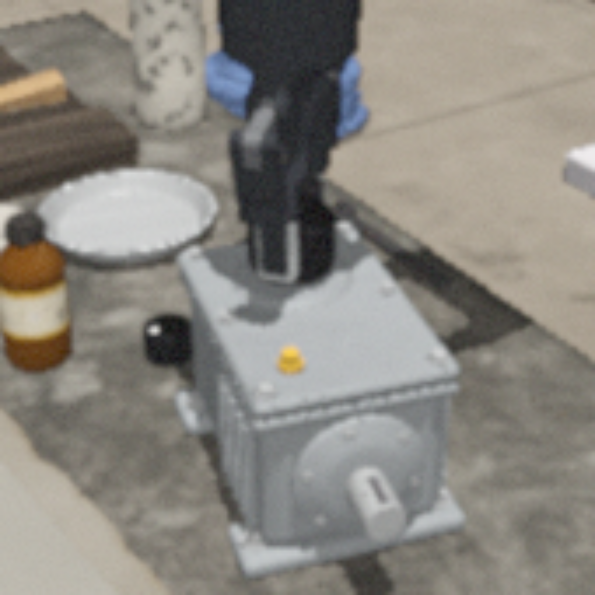

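Cap gripped (48.5 mm over the flutes), well centred. Turning anticlockwise (negative spin) and rising with the lead.

Request:
jog_arm(xyz=[[0,0,0],[0,0,-0.035],[0,0,-0.035],[0,0,-0.035],[0,0,-0.035],[0,0,-0.035],[0,0,-0.035],[0,0,-0.035]], spin=[0,-0.14,-0.14,-0.14,-0.14,-0.14,-0.14,-0.14], hand=[4,4,4,4,4,4,4,4])

```text
time: 6.0
tool_pos: [562.0, 63.7, 126.4]
tcp_rot: [0.997, 0.071, -0.0, 0.0]
force: [0.1, -1.7, 0.2]
gripper_width: 48.5
```

```bash
python3 -c "
from h import *
rep()"
```

```text
t 6.0 q [ 0.053  0.004  1.506 -0.     1.632  1.481] p [562.   63.7 126.4] x [ 0.99   0.142 -0.   ] z [-0.    -0.001 -1.   ] F [ 0.1 -1.7  0.2] T [-0.17 -0.02  0.02] w 48.5
```

Forces are low and the turn follows. Continuing.

Request:
jog_arm(xyz=[[0,0,-0.035],[0,0,-0.035],[0,0,-0.035],[0,0,-0.035],[0,0,-0.035],[0,0,-0.035],[0,0,-0.035],[0,0,-0.035]], spin=[-0.14,-0.14,-0.14,-0.14,-0.14,-0.14,-0.14,-0.14], hand=[4,4,4,4,4,4,4,4])

```text
time: 6.8
tool_pos: [562.2, 63.2, 129.2]
tcp_rot: [0.807, 0.59, -0.0, 0.001]
force: [0.7, -2.3, 0.8]
gripper_width: 48.0
```

Request:
jog_arm(xyz=[[0,0,-0.035],[0,0,-0.035],[0,0,-0.035],[0,0,-0.035],[0,0,-0.035],[0,0,-0.035],[0,0,-0.035],[0,0,-0.035]], spin=[-0.14,-0.14,-0.14,-0.14,-0.14,-0.14,-0.14,-0.14], hand=[4,4,4,4,4,4,4,4])

```text
time: 7.6
tool_pos: [562.4, 63.2, 132.0]
tcp_rot: [0.371, 0.929, -0.0, 0.0]
force: [1.9, -1.9, 1.0]
gripper_width: 48.3
```

Request:
jog_arm(xyz=[[0,0,-0.035],[0,0,-0.035],[0,0,-0.035],[0,0,-0.035],[0,0,-0.035],[0,0,-0.035],[0,0,-0.035],[0,0,-0.035]], spin=[-0.14,-0.14,-0.14,-0.14,-0.14,-0.14,-0.14,-0.14], hand=[4,4,4,4,4,4,4,4])

```text
time: 8.4
tool_pos: [562.4, 63.6, 134.9]
tcp_rot: [-0.179, 0.984, -0.0, 0.0]
force: [0.5, -0.9, 0.6]
gripper_width: 48.3
```

```bash
python3 -c "
from h import *
rep()
im,d=get_image('side');cv2.imwrite('pics/s3.png',cv2.resize(im[150:320,240:410],None,fx=3.5,fy=3.5))"
```

```text
t 8.4 q [ 5.300e-02  1.000e-03  1.493e+00 -1.000e-03  1.646e+00 -1.879e+00] p [562.4  63.6 134.9] x [-0.936 -0.353 -0.   ] z [ 0.001 -0.001 -1.   ] F [ 0.5 -0.9  0.6] T [-0.16 -0.34  0.01] w 48.3
```

View pics/s3.png

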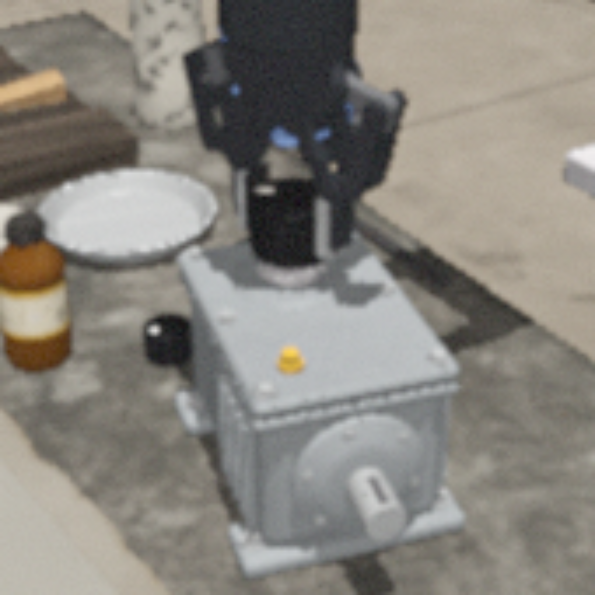

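The cap has risen with the grip: there is now a gap under it at crop (290,270), after 0.69 turn. I'll turn a bit more within J6's range, then lift gently.

Request:
jog_arm(xyz=[[0,0,-0.035],[0,0,-0.035],[0,0,-0.035],[0,0,-0.035],[0,0,-0.035],[0,0,0],[0,0,-0.15],[0,0,-0.15]], spin=[-0.13,-0.13,-0.13,-0.13,-0.13,0,0,0], hand=[4,4,4,4,4,4,4,4])

```text
time: 9.25
tool_pos: [562.0, 63.9, 139.4]
tcp_rot: [-0.48, 0.877, 0.0, -0.0]
force: [1.6, 0.1, -1.5]
gripper_width: 48.6
```

```bash
python3 -c "
from h import *
rep()"
```

```text
t 9.25 q [ 0.053  0.     1.486 -0.     1.655 -2.519] p [562.   63.9 139.4] x [-0.539 -0.842  0.   ] z [-0.001 -0.    -1.   ] F [ 1.6  0.1 -1.5] T [-0.   -0.26  0.01] w 48.6
```

Request:
jog_arm(xyz=[[0,0,-0.15],[0,0,-0.15],[0,0,-0.2],[0,0,0]], spin=[0,0,0,0], hand=[4,4,4,4])

```text
time: 9.65
tool_pos: [562.1, 64.0, 145.3]
tcp_rot: [-0.482, 0.876, -0.0, 0.0]
force: [0.1, -0.1, -0.4]
gripper_width: 48.4
```

```bash
python3 -c "
from h import *
rep()
im,d=get_image('side');cv2.imwrite('pics/s4.png',cv2.resize(im[150:320,240:410],None,fx=3.5,fy=3.5))"
```

```text
t 9.65 q [ 5.300e-02 -2.000e-03  1.478e+00  0.000e+00  1.665e+00 -2.522e+00] p [562.1  64.  145.3] x [-0.536 -0.844 -0.   ] z [ 0.  0. -1.] F [ 0.1 -0.1 -0.4] T [ 0.   -0.03 -0.  ] w 48.4
```

View pics/s4.png

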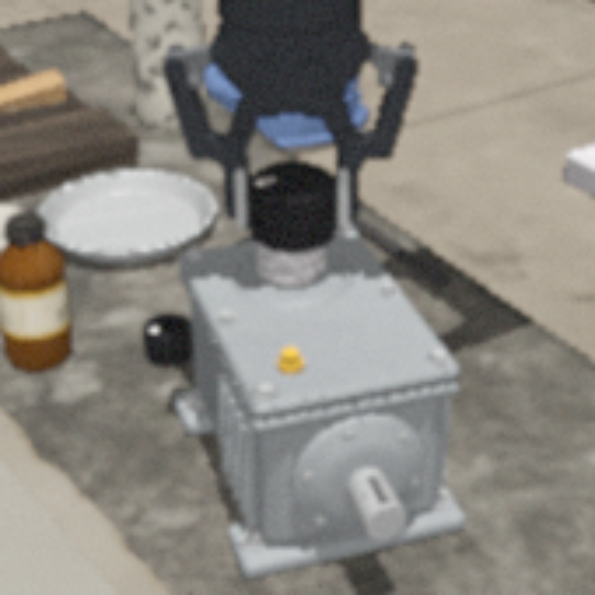

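Free: the bare neck shows under the cap at crop (290,262), and the wrist force is near zero. Lift, and unwind J6 at height before going to the dish.

Request:
jog_arm(xyz=[[0,0,-1],[0,0,-2],[0,0,-2.5],[0,0,-2],[0,0,-0.5],[0,0,0],[0,0,0],[0,0,0]], spin=[0,0,0,0,0.1,0.14,0.14,0.14], hand=[4,4,4,4,4,4,4,4])

```text
time: 10.5
tool_pos: [562.1, 64.0, 225.8]
tcp_rot: [-0.237, 0.971, -0.0, 0.0]
force: [-0.6, -0.0, -1.5]
gripper_width: 48.5
```

Request:
jog_arm(xyz=[[0,0,0],[0,0,0],[0,0,0],[0,0,0],[0,0,0],[0,0,0],[0,0,0],[0,0,0]], spin=[0.14,0.14,0.14,0.14,0.14,0.14,0.14,0], hand=[4,4,4,4,4,4,4,4])

```text
time: 11.3
tool_pos: [562.1, 64.0, 225.7]
tcp_rot: [0.246, 0.969, 0.0, 0.0]
force: [-1.0, -0.4, -0.4]
gripper_width: 48.1
```

```bash
python3 -c "
from h import *
rep();print(delta([533,-236,225]))"
```

```text
t 11.3 q [ 0.053 -0.003  1.338  0.     1.806 -1.022] p [562.1  64.  225.7] x [-0.879  0.476 -0.001] z [ 0.001  0.    -1.   ] F [-1.  -0.4 -0.4] T [-0.04  0.02 -0.05] w 48.1
[-11.71897215 -27.7648535    0.06232184]
```

Request:
jog_arm(xyz=[[-0.6,-1.4,0],[-1.5,-3.5,0],[-1.6,-3.8,0],[-1.6,-3.8,0],[-1.6,-3.8,0],[-1.6,-3.8,0],[-1.6,-3.8,0],[-1.1,-2.6,0]], spin=[0,0,0,0,0,0,0,0], hand=[4,4,4,4,4,4,4,4])

```text
time: 12.1
tool_pos: [533.5, -226.0, 225.1]
tcp_rot: [0.244, 0.97, -0.001, 0.0]
force: [0.6, -0.7, 0.0]
gripper_width: 48.5
```

Request:
jog_arm(xyz=[[-0.5,-1.2,0],[0,0,0],[0,0,0]], spin=[0,0,0], hand=[4,4,4])

```text
time: 12.4
tool_pos: [533.5, -234.8, 225.0]
tcp_rot: [0.244, 0.97, 0.0, -0.0]
force: [-0.3, -0.1, -0.0]
gripper_width: 48.6
```

```bash
python3 - <<'E'
from h import *
rep()
im,d=get_image('side');cv2.imwrite('pics/s5.png',cv2.resize(im[100:270,190:360],None,fx=3.5,fy=3.5))
t,d=get_image('top');cv2.imwrite('pics/t5.png',cv2.resize(t[130:260,330:480],None,fx=4,fy=4))
print(delta([533,-236,12]))
for p in [(533,-236,4),(533,-236,221+18-4.3)]:print(proj('side',p),proj('top',p))
E
```

```text
t 12.4 q [-4.730e-01  4.400e-02  1.291e+00  1.000e-03  1.807e+00 -1.550e+00] p [ 533.5 -234.8  225. ] x [-0.881  0.474  0.   ] z [ 0.     0.001 -1.   ] F [-0.3 -0.1 -0. ] T [ 0.04 -0.01 -0.  ] w 48.6
[-1.88206067e-02 -2.15072543e-01  2.13126233e+01]
[276.4349804  213.74967898] [410.59160685 204.34360182]
[269.94372362 132.46377472] [442.46396645 185.48778601]
```

View pics/s5.png

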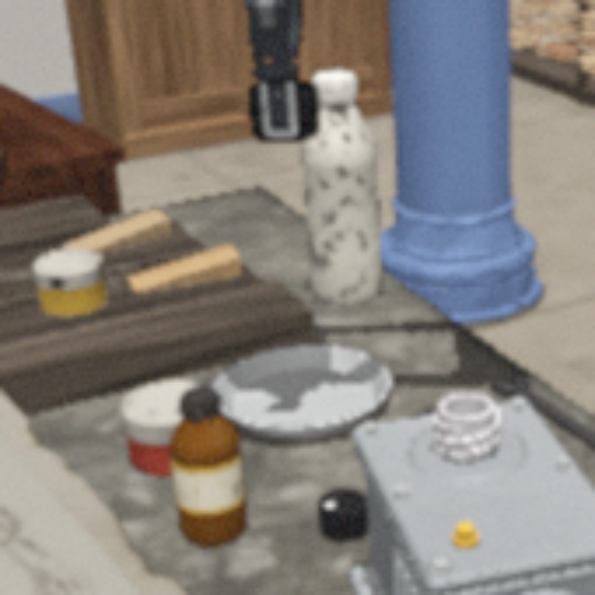

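View pics/t5.png

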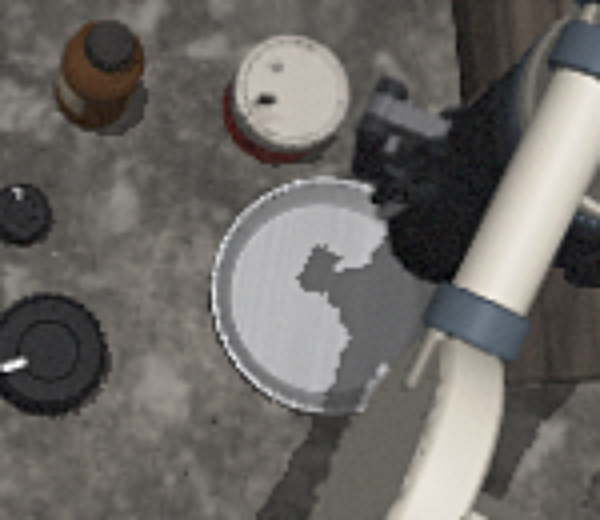

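Side: the cap (crop (282,105)) hangs upright over the dish (crop (305,392)), the bare neck is at (467,425), and the descent path is clear. Going down.

Request:
jog_arm(xyz=[[0,-0.2,2],[0,0,4],[0,0,4],[0,0,4],[0,0,3],[0,0,2],[0,0,0.9],[0,0,0]], spin=[0,0,0,0,0,0,0,0], hand=[4,4,4,4,4,4,4,4])

```text
time: 13.3
tool_pos: [532.2, -235.8, 24.7]
tcp_rot: [0.244, 0.97, 0.0, -0.001]
force: [-0.6, 0.1, -0.5]
gripper_width: 48.1
```

```bash
python3 - <<'E'
from h import *
rep()
im,d=get_image('side');cv2.imwrite('pics/s6.png',cv2.resize(im[170:250,220:330],None,fx=6,fy=6))
E
```

```text
t 13.3 q [-0.476  0.104  1.585  0.     1.454 -1.553] p [ 532.2 -235.8   24.7] x [-0.881  0.473  0.002] z [-0.002  0.001 -1.   ] F [-0.6  0.1 -0.5] T [0.03 0.1  0.03] w 48.1
```

View pics/s6.png

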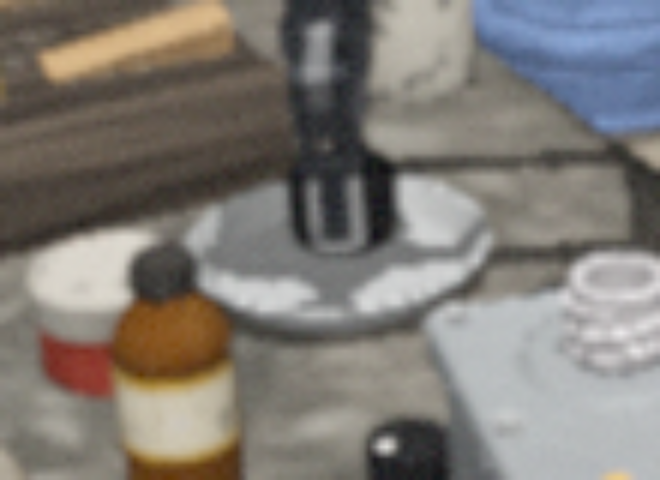

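The cap is over the middle of the dish, upright, its bottom some 15 mm up. Lowering slowly.

Request:
jog_arm(xyz=[[0,0,0.6],[0,0,0.4],[0,0,0.2],[0,0,0.1],[0,0,0.1],[0,0,0]], spin=[0,0,0,0,0,0], hand=[4,4,4,4,4,4])

```text
time: 13.95
tool_pos: [532.5, -237.2, 11.8]
tcp_rot: [0.245, 0.97, 0.0, -0.0]
force: [0.2, 0.0, -0.3]
gripper_width: 48.4
```

Request:
jog_arm(xyz=[[0,0,0.1],[0,0,0.1],[0,0,0.05],[0,0,0]], spin=[0,0,0,0], hand=[4,4,4,4])

```text
time: 14.35
tool_pos: [532.5, -237.1, 9.2]
tcp_rot: [0.245, 0.97, 0.0, -0.0]
force: [-0.2, -0.6, -0.6]
gripper_width: 48.4
```

Request:
jog_arm(xyz=[[0,0,0.05],[0,0,0.05],[0,0,0]], spin=[0,0,0], hand=[4,4,4])

```text
time: 14.65
tool_pos: [532.6, -237.2, 8.4]
tcp_rot: [0.245, 0.97, 0.0, 0.0]
force: [-0.2, 0.0, -1.4]
gripper_width: 48.2
```

Request:
jog_arm(xyz=[[0,0,0.05],[0,0,0.05],[0,0,0]], spin=[0,0,0], hand=[4,4,4])

```text
time: 14.95
tool_pos: [532.7, -237.2, 8.4]
tcp_rot: [0.245, 0.97, -0.0, 0.0]
force: [-2.4, 1.0, 4.6]
gripper_width: 48.3
```

Contact: z has stalled at 8.4 (8.3 predicted) with force +4.6 N. Releasing with a small opening so the fingers stay inside the rim.

Request:
jog_arm(xyz=[[0,0,0],[0,0,0],[0,0,0],[0,0,0],[0,0,0]], spin=[0,0,0,0,0], hand=[5.2,5.6,5.9,6.0,6.0])

```text
time: 15.45
tool_pos: [532.5, -237.1, 7.2]
tcp_rot: [0.245, 0.97, 0.0, -0.0]
force: [0.0, 0.1, 0.5]
gripper_width: 59.9
```

```bash
python3 - <<'E'
from h import *
rep()
im,d=get_image('side');cv2.imwrite('pics/s7.png',cv2.resize(im[170:250,220:330],None,fx=6,fy=6))
E
```

```text
t 15.45 q [-0.477  0.119  1.602 -0.     1.421 -1.553] p [ 532.5 -237.1    7.2] x [-0.88   0.475  0.   ] z [-0.  0. -1.] F [0.  0.1 0.5] T [ 0.01 -0.    0.04] w 59.9
```

View pics/s7.png

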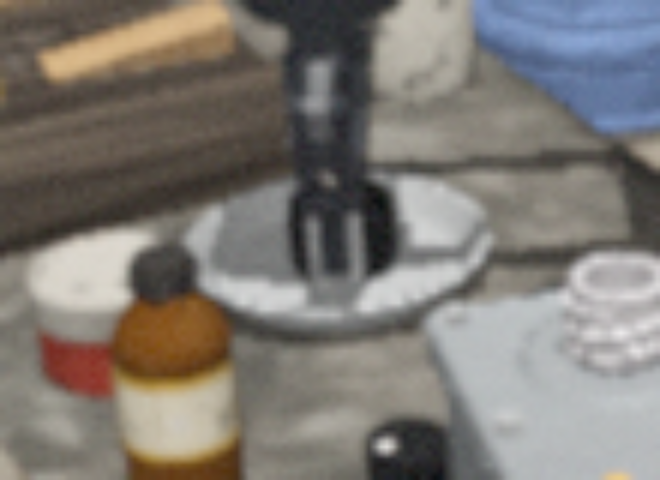

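The cap stands on the dish floor at crop (345,230) and the finger is clear of it. Retreating straight up.

Request:
jog_arm(xyz=[[0,0,-0.5],[0,0,-1],[0,0,-2],[0,0,-3],[0,0,-4],[0,0,-4],[0,0,-4],[0,0,-3]], spin=[0,0,0,0,0,0,0,0], hand=[6.0,6.0,6.0,6.0,6.0,6.0,6.0,6.0])

```text
time: 16.3
tool_pos: [532.9, -237.3, 227.0]
tcp_rot: [0.245, 0.97, -0.001, 0.002]
force: [0.8, -0.7, 0.2]
gripper_width: 59.8
```

Request:
jog_arm(xyz=[[0,0,0],[0,0,0],[0,0,0],[0,0,0],[0,0,0]], spin=[0,0,0,0,0], hand=[6.0,6.0,6.0,6.0,6.0])

```text
time: 16.8
tool_pos: [532.2, -236.9, 220.9]
tcp_rot: [0.245, 0.97, 0.0, -0.001]
force: [0.1, 0.6, -0.0]
gripper_width: 59.5
```

```bash
python3 - <<'E'
from h import *
np.set_printoptions(precision=1,suppress=True)
rep()
im,d=get_image('side');cv2.imwrite('pics/s8.png',cv2.resize(im[150:300,220:460],None,fx=3.3,fy=3.3))
t,dt=get_image('top');cv2.imwrite('pics/t8.png',cv2.resize(t[120:290,190:460],None,fx=2.9,fy=2.9))
S=cloud('side',d.astype(float));q=S[190:230,255:305].reshape(-1,3);q=q[(q[:,2]>36)&(q[:,2]<50)&(abs(q[:,1]+236)<40)&(abs(q[:,0]-533)<40)]
print('cap top side',len(q),np.median(q,0),(q.max(0)+q.min(0))/2)
P=cloud('top',dt.astype(float));q=P[180:230,380:440].reshape(-1,3);k=q[(q[:,2]>30)&(q[:,2]<50)&(abs(q[:,1]+236)<40)];print('top',len(k),np.median(k,0) if len(k) else '')
for n in ['cap_center','dish_floor','gum_center','ink_jar_center','clamp_key']:
  r=spotter.tip_of('top',n);print(n,[(np.round(x['position'],1).tolist(),round(x['p'],2)) for x in r][:3])
E
```

```text
t 16.8 q [-0.5  0.   1.3  0.   1.8 -1.6] p [ 532.2 -236.9  220.9] x [-0.9  0.5  0. ] z [-0.  0. -1.] F [ 0.1  0.6 -0. ] T [-0. -0.  0.] w 59.5
cap top side 125 [ 531.4 -231.2   39.2] [ 532.2 -233.6   38.9]
top 381 [ 530.  -235.9   39. ]
cap_center [([414.4, 208.1], 0.94), ([341.6, 218.5], 0.84), ([334.5, 183.8], 0.51)]
dish_floor [([411.4, 201.7], 0.87)]
gum_center [([355.1, 148.3], 0.93)]
ink_jar_center [([211.8, 275.6], 0.57), ([356.8, 274.3], 0.3)]
clamp_key [([358.1, 272.6], 0.72)]
```

View pics/s8.png

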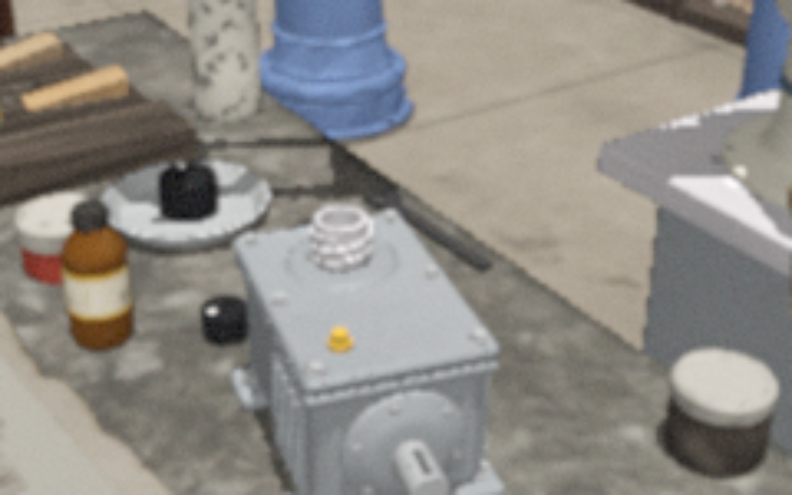

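View pics/t8.png

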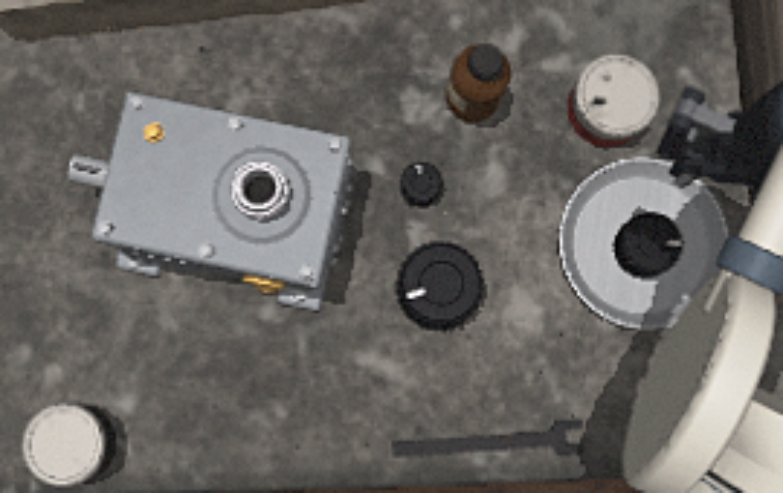

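The cap stands upright in the middle of the dish (top crop (648,245)). Its top measures 39 mm in both views, against 40 expected. The bystanders have not moved and the gripper is clear. Handing in.

```bash
python3 -c "
from workcell import sign_off
print(sign_off())"
```

```text
the job is handed in; nothing more can be done
None
```

The filler cap is off the gear unit and standing upright, thread down, in the steel parts dish. I handed the job in at about 17 s of the 67 s allowed; the hand-in gave no verdict.

- **What I did:** I took the middle-sized black cap, the one on the neck. One stroke of about 0.8 turn anticlockwise freed it, so no second grip was needed. I lowered it until it touched the dish floor, with about 5 N measured at the wrist, then opened the fingers inside the rim and backed straight up.
- **Last checks:** The cap's top measures 39 mm above the bench from both cameras, against 40 mm expected. Its axis is within about 5 mm of the dish centre. The amber bottle, ink jar and clamp key show no movement beyond a few pixels of detection scatter. The gripper is clear, with no force on the wrist.
- **Disagreements:**
  - The two-view point for the dish floor came out at 12 mm instead of 4 mm; depth gave 3.7 mm, and the cap touched down where 4 mm predicts.
  - My first circle fits to the dish rim were pulled off by stray points (up to about 15 mm), so I aimed for the centre seen in the top picture, which the side view confirmed.

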